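# Screw the big lid back on the laundry-tablet tub

## Robot

A 6-joint arm with a two-finger parallel gripper is mounted at the origin on the work surface. World frame = base frame: x ahead of the robot, y to its left, z up, the work surface at z = 0. Lengths are in m, angles in rad, forces in N, time in s.
With the tool pointing down it reaches from about 0.3 to 0.95 m from the base axis. Payload 3.1 kg.
Tool frame: the origin (TCP) lies at the centre of the arm's flange, where the gripper is bolted on; the fingertips stand 173 mm ahead of it and the grasp point (between the pads) lies 155 mm ahead of it; z points along the fingers, y is the direction in which the jaws open and shut (so a half turn about z gives the same grasp; the last joint's range is limited). The gripper opens to 85 mm and grips with 20 to 120 N. Pads are 22 mm wide; open, the fingers measure 114 mm over their backs; the gripper's body (76 mm by 85 mm) begins 54 mm behind the grasp point. The pads swing forward as they close: fully open they stand 13 mm farther back than shut.
Start: joints at [1.173, 0.308, 1.634, -0, 1.2, -0.07], TCP at [0.201, 0.592, 0.405] pointing down, gripper open.
Joint ranges: [-3.06, 3.06], [-0.79, 1.96], [0.05, 2.63], [-1.19, 4.34], [0.05, 2.64], [-2.94, 2.94]. Speed limits (rad/s): [2.79, 2.79, 3.14, 3.14, 3.14, 3.14].

## Interface

Orientations are given as a unit quaternion [x, y, z, w].
In Python, from station import sense, optics, ctrl gives the robot as it stands.
- The arm moves only by the tool drive_tool, never from a script. Its argument "plan" is a list that holds one entry, the list of rows, each a list of 4 numbers: the shift along the tool's x, y, z in m, then the turn about the tool's z in degrees. In form: [[[x, y, z, spin], ...]]. A call has 1 to 20 rows; each row is the pose to reach, as a shift and turn from the pose commanded when the call began, along the tool's axes at that moment; what a row does not reach only later rows make up. A row lasts 1/12 s, in which the tool goes at most 41.7 mm and 7.16 degrees, less where a joint would pass 70% of its speed; a pose out of reach is approached as far as the arm can. A call with a gripper value outside its range is refused whole. "hand" is the gripper command: -1 is fully open, 1 is shut, values between are in proportion, set as the call begins (left out, the last holds). The fingers move at their own pace and stop on an object; the grip force is fixed at half the most. Time passes only in rows, so rows that repeat a pose let the fingers close. It gives the time, the measured TCP pose, the force and the opening at its end, in the units of the state.
- sense(): the state, without advancing time (a new reading comes with each control period).
- optics.camera(name): name is "scene" or "top" or "wrist"; returns a dict with "color" (480x640x3 uint8, red, green, blue), "range_z" (480x640 float32, m along the optical axis (not along the pixel's ray), 0 where there is no reading), "K" (3x3 intrinsics, pixels), "R" (3x3) and "t" (3): a world point X has camera coordinates R X + t. Camera axes: x right, y down, z forward; pixel columns grow to the right and rows downward; lengths in m; the calibration is good to about 2 mm. A picture is of the moment at which its call begins.
- ctrl.job_done(): hands the job in, once; it reports no verdict.
Trained networks look in the newest picture that a camera, given by its name, has taken for a name from the list of things; names that differ only in an ending like _2 or _b are one class to them, and where a whole thing is asked for, a point or a joint stands for the part that bears it (a point fixed in the world has none). Each returns a list of dicts, best first, with "p" (0 to 1); they miss things now and then, are a little off and sometimes report something else, mostly with a low value. They report only what shows in the picture. A call takes as long as a camera call.
- optics.find_in(query, camera): "box" ([left, top, width, height] in pixels, round what is visible of it).
The state is a dict: "time": time; "q": joint angles; "dq": joint speeds; "joint_torque": joint torques, N m; "eef_pos": TCP position; "eef_rot": TCP orientation; "wrist_force": force on the tool from outside, world axes, zero at the start; "torque": the same for the moment, N m; "grip_width": opening from 0.0 (shut) to 1.0 (fully open).
Only numpy, scipy, OpenCV 4.12 (cv2) and the standard library are available. Lean on these libraries where they do the work, as an engineer would, in place of code of your own. Each camera call takes 0.05 s, during which the arm holds its last target. There are 200 camera calls.

## Task

Close the open laundry-tablet tub, the one with the side handle, with the bigger of the two grey lids: set the lid level on the neck with its grip bar in line with the handle, turn it back anticlockwise (seen from above) while it rides on the neck until, about a quarter turn on, it can drop down over the thread lugs, and push it down. Then tighten it clockwise until the bar is in line with the handle again and let go. Leave the smaller lid where it lies.

Things in the scene. Friction and masses are not known exactly. Their poses are not given: they have to be found in the camera images.
- lid: Bigger grey screw lid, ribbed, 100 mm across, 25 mm tall, 70 g, lying open side down. Upright grip bar across its top: 70 x 14 mm, 30 mm high (bar top 55 mm above the underside). Two lugs inside the skirt's lower edge (5 mm thick, 55 degrees wide, inner radius 38 mm) lie under the bar's ends; a half turn changes nothing. Origin: centre of underside; x along the bar, z up.
- tub: White tub with side handle, fixed, 110 mm across, 125 mm tall; open neck 68 mm outside, rim tapered to 60 mm over 5 mm. Lugs on the neck, towards the handle and opposite, 72 degrees wide, reach radius 43.5 mm, tops at 117 mm, undersides at 112 mm height. Origin: centre of underside; x to the handle, z up. A shorter open tub (78 mm across, 92 mm tall, no handle) is not it.
- tub_handle (a point): Middle of the tub's handle, 92 mm off its axis, 53 mm up. Bar within 60 degrees of the handle's direction: lid rides on the lugs, its origin 117 mm up. Bar across it (90 degrees, +-25): lid goes down till its plate meets the rim, origin 104 mm up, with 3 mm play below the lugs, 4 mm sideways. Clockwise from there it turns easily to a rigid stop a few degrees past in line.
- small_lid: Smaller grey lid of the short tub, 68 mm across, 25 mm tall, with a grip bar 44 mm long, lying open side down. To be left alone. Origin: centre of underside; x along its bar, z up.

How it is judged:
On the way, in this order (a step that is already met when the one before it is completed fails the run):
1. the big lid rests level on top of the neck's lugs, its bar in line with the handle (within 25 degrees) (z of lid in the frame of tub between 0.112 and 0.122 m and horizontal distance between lid and tub below 0.012 m and angle between lid's own z axis and vertical below 0.17 rad and angle between the x axis of lid and the x axis of tub, either way round below 0.44 rad and contact force between lid and tub above 0.2 N), for 0.1 s.
2. it is turned back anticlockwise on the neck, through 30 to 60 degrees off the handle's direction, not yet dropped (at most 8 mm above the lugs) (z of lid in the frame of tub between 0.112 and 0.125 m and horizontal distance between lid and tub below 0.012 m and ((x of tub_handle in the frame of lid above 0.038 m and y of tub_handle in the frame of lid below -0.046 m) or (x of tub_handle in the frame of lid below -0.038 m and y of tub_handle in the frame of lid above 0.046 m))).
3. it has dropped over the thread lugs, bar across the handle's direction (z of lid in the frame of tub between 0.1 and 0.108 m and horizontal distance between lid and tub below 0.012 m and angle between the x axis of lid and the x axis of tub, either way round above 0.7 rad), for 0.05 s.
At the end, for the whole second after the job is handed in: The big lid sits fully down on the tub's neck (lid origin within 4 mm of 104 mm above the table), centred within 12 mm, level within 7 degrees, at rest, tightened so that its bar is in line with the handle within 18 degrees, and released (z of lid in the frame of tub between 0.1 and 0.108 m and horizontal distance between lid and tub below 0.012 m and angle between lid's own z axis and vertical below 0.12 rad and angle between the x axis of lid and the x axis of tub, either way round below 0.32 rad and linear speed of lid below 0.02 m/s); the robot touches nothing.
It fails at once if the smaller lid is moved by more than 30 mm (distance of small_lid from where it was at the start of the episode above 0.03 m).
It also fails if it takes over 51 s, if anything falls off the work surface, if the arm or the gripper's body presses on something with over 40 N, if the wrist force passes 120 N, or if a joint passes its speed limit or range.

## Working session

There is one attempt and no reset: what is moved stays moved. The work goes in short steps, Python scripts to look and compute and a tool call to move; the robot and the scene stay as the last step left them, time stands still between calls to the robot, and variables do not carry over. Pictures are saved under pics/ and viewed, about 8 in all and at most 12, crops included, and the job is handed in when it is done.

Besides the shell and the picture viewer there is one more tool, called after ">>>" by a JSON object that holds its "fn" and its "kwargs". drive_tool: Moves the arm, as the interface text tells. Its arguments: {"type":"object","properties":{"plan":{"type":"array","items":{"type":"array","items":{"type":"array","items":{"type":"number"}}}},"hand":{"type":"number"}},"required":["plan"]}

```bash
mkdir -p pics; ls
cat > h.py <<'E'
import numpy as np, cv2
from station import sense, optics, ctrl
def cloud(c):
    z=c["range_z"]; v,u=np.indices(z.shape); K=c["K"]
    P=np.stack([(u-K[0,2])/K[0,0]*z,(v-K[1,2])/K[1,1]*z,z],-1)
    W=(P-c["t"])@c["R"]; W[z<=0]=np.nan
    return W
E
python3 - <<'E'
from h import *
s=sense(); print(s)
im=[]
for n in ["scene","top"]:
    c=optics.camera(n); W=cloud(c); np.savez(n+".npz",W=W,**c)
    p=c["color"][:,:,::-1].copy()
    for q in ["lid","tub","small_lid","tub_handle"]:
        for d in optics.find_in(q,n)[:3]:
            l,t,w,h=map(int,d["box"]); sub=W[t:t+h,l:l+w].reshape(-1,3)
            print(n,q,round(d["p"],2),d["box"],np.round(W[t+h//2,l+w//2],3),"zmax",np.nanpercentile(sub[:,2],98).round(3))
            cv2.rectangle(p,(l,t),(l+w,t+h),(0,0,255),1); cv2.putText(p,q,(l,t-3),0,.4,(255,0,0),1)
    cv2.imwrite(f"pics/{n}1.png",p)
E
```

```text
pics
{'time': 0.0, 'q': array([ 1.17328519e+00,  3.09022232e-01,  1.63517818e+00,  2.70480665e-05,
        1.19972179e+00, -6.96821767e-02]), 'dq': array([ 0.00127758, -0.00179743,  0.0011381 ,  0.00036258,  0.00138736,
        0.00046294]), 'joint_torque': array([ 7.79782067e-05, -4.15250266e+01, -2.76673257e+01, -1.76080921e-04,
        1.01503311e-02, -8.27396008e-06]), 'eef_pos': array([0.201091  , 0.59132109, 0.40343988]), 'eef_rot': array([ 1.63186199e-01,  9.86594602e-01, -1.13021992e-03, -2.81874544e-04]), 'wrist_force': array([-0.40145439,  0.36133533,  0.47958777]), 'torque': array([-0.01355156, -0.02866096,  0.02253169]), 'grip_width': 1.0002454157128693}
scene tub 0.98 [180.4, 227.9, 84.0, 108.6] [ 0.598 -0.163  0.092] zmax 0.124
scene small_lid 0.61 [411.2, 173.1, 34.1, 42.8] [0.484 0.253 0.037] zmax 0.055
scene tub_handle 0.59 [179.8, 228.5, 91.0, 106.0] [ 0.597 -0.16   0.09 ] zmax 0.124
top lid 0.62 [242.4, 285.6, 50.3, 43.7] [0.445 0.099 0.053] zmax 0.056
top tub 0.79 [350.9, 209.7, 61.7, 61.9] [ 0.574 -0.164  0.029] zmax 0.125
top small_lid 0.7 [169.8, 287.6, 36.7, 33.5] [0.468 0.269 0.053] zmax 0.055
top tub_handle 0.69 [351.8, 212.0, 61.7, 63.7] [ 0.569 -0.168  0.01 ] zmax 0.125
```

View pics/top1.png

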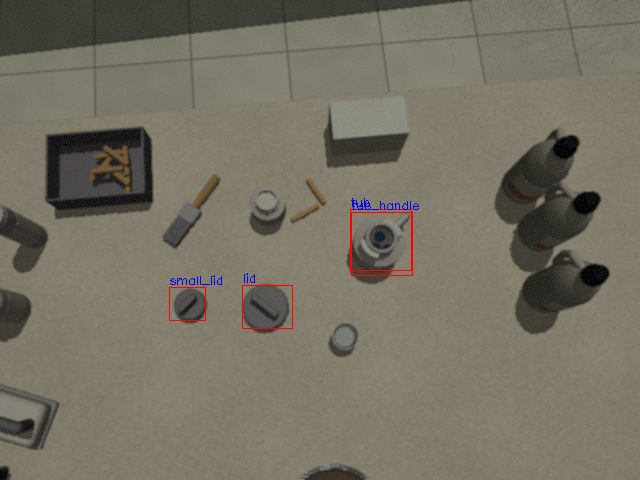

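View pics/scene1.png

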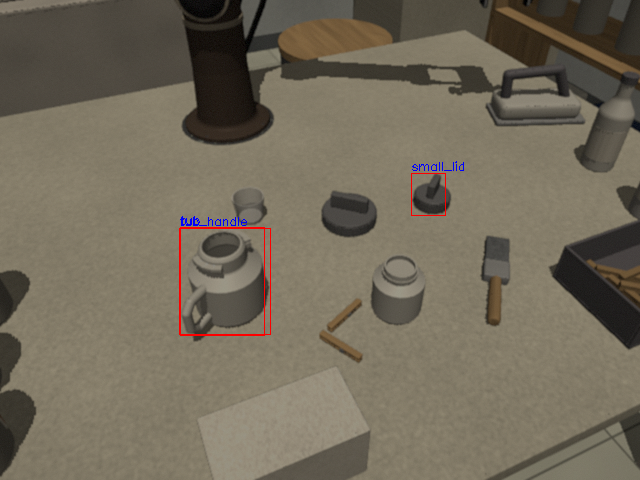

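The top view shows the big lid at (266,307), the small lid at (190,305), and the tub neck at (380,240) with its handle pointing to the upper right at (405,218). The scene view agrees. Next I measure the poses from the depth clouds.

Run:
```python
from h import *
for n in ["top","scene"]:
    W=np.load(n+".npz")["W"].reshape(-1,3); W=W[np.isfinite(W).all(1)]
    near=lambda c,r:W[np.hypot(W[:,0]-c[0],W[:,1]-c[1])<r]
    P=near((.445,.099),.07)
    bar=P[(P[:,2]>.048)&(P[:,2]<.06)]; disc=P[(P[:,2]>.012)&(P[:,2]<.03)]
    (cx,cy),(a,b),th=cv2.minAreaRect(bar[:,:2].astype(np.float32)*1000)
    d=np.linalg.svd(bar[:,:2]-bar[:,:2].mean(0))[2][0]
    print(n,"bar",cx,cy,a,b,"ang",np.degrees(np.arctan2(d[1],d[0])),bar[:,2].max(),len(bar))
    print(" disc circle",cv2.minEnclosingCircle(disc[:,:2].astype(np.float32)*1000))
    T=near((.59,-.165),.13); T=T[T[:,2]>.012]
    top=T[(T[:,2]>.122)&(T[:,2]<.13)]; lug=T[(T[:,2]>.109)&(T[:,2]<.1195)]
    c,r=cv2.minEnclosingCircle(top[:,:2].astype(np.float32)*1000); c=np.array(c)/1000
    print(" rim",c,r,len(top)," body",cv2.minEnclosingCircle(T[(T[:,2]>.06)&(T[:,2]<.095)&(np.hypot(*(T[:,:2]-c).T)<.06)][:,:2].astype(np.float32)*1000))
    R=np.hypot(*(T[:,:2]-c).T)
    H=T[(R>.063)&(R<.115)]; m=H[:,:2].mean(0)-c; print(" handle",H.mean(0),len(H),np.degrees(np.arctan2(m[1],m[0])),np.hypot(*m))
    L=lug[np.hypot(*(lug[:,:2]-c).T)>.036]; a=np.degrees(np.arctan2(*(L[:,:2]-c).T[::-1]))
    print(" lugs",np.histogram(a,np.arange(-180,181,20))[0])
```

```text
top bar 448.7785949707031 105.58358764648438 69.19412994384766 14.068267822265625 ang -133.19463374231555 0.05914138980406039 210
 disc circle ((448.8943786621094, 105.8241958618164), 51.21305847167969)
 rim [ 0.55708685 -0.1462117 ] 37.22099304199219 196  body ((557.0352783203125, -150.97569274902344), 56.396095275878906)
 handle [ 0.60498441 -0.21246792  0.07571227] 125 -54.13630052770716 0.08175611716217894
 lugs [ 0  0  0  1 16 26 26 28  0  0  0  0  0  4  9 11 14  8]
scene bar 451.1412048339844 104.80926513671875 69.41401672363281 18.274917602539062 ang 47.851148983036275 0.0566927759973619 264
 disc circle ((451.63690185546875, 104.66454315185547), 51.281734466552734)
 rim [ 0.56135339 -0.15054427] 33.268592834472656 339  body ((562.7134399414062, -152.08851623535156), 57.59990310668945)
 handle [ 0.61427605 -0.21502588  0.06115494] 589 -50.62289911545396 0.08341874077255698
 lugs [ 0  0  0  0 23 47 53 51 12  0  0  0  0 30 38 32 22  6]
```

>>> {"fn": "drive_tool", "kwargs": {"plan": [[[-0.393,-0.381,0,-66],[-0.393,-0.381,0,-66],[-0.393,-0.381,0,-66],[-0.393,-0.381,0,-66],[-0.393,-0.381,0,-66],[-0.393,-0.381,0,-66],[-0.393,-0.381,0,-66],[-0.393,-0.381,0,-66],[-0.393,-0.381,0,-66],[-0.393,-0.381,0,-66],[-0.393,-0.381,0,-66],[-0.393,-0.381,0,-66],[-0.393,-0.381,0,-66],[-0.393,-0.381,0,-66],[-0.393,-0.381,0,-66],[-0.393,-0.381,0,-66],[-0.393,-0.381,0,-66]]]}}

```text
time: 1.92
eef_pos: [0.4505, 0.1044, 0.4046]
eef_rot: [-0.4, 0.917, 0.0, -0.0]
wrist_force: [0.5, 0.2, -1.3]
grip_width: 1.001
```

Run:
```python
from h import *
s=sense(); print(s["time"],s["eef_pos"],s["eef_rot"],s["q"])
c=optics.camera("wrist"); W=cloud(c); np.savez("w1.npz",W=W,**c)
print("cam pos",-c["R"].T@c["t"],"axis",c["R"][2])
for q in ["lid","tub"]: print(q,optics.find_in(q,"wrist")[:2])
cv2.imwrite("pics/w1.png",c["color"][:,:,::-1])
P=W.reshape(-1,3); P=P[np.isfinite(P).all(1)]
P=P[np.hypot(P[:,0]-.45,P[:,1]-.105)<.07]
bar=P[(P[:,2]>.048)&(P[:,2]<.062)]; disc=P[(P[:,2]>.015)&(P[:,2]<.03)]
if len(bar):
    print(cv2.minAreaRect(bar[:,:2].astype(np.float32)*1000),cv2.minEnclosingCircle(disc[:,:2].astype(np.float32)*1000))
    d=np.linalg.svd(bar[:,:2]-bar[:,:2].mean(0),full_matrices=False)[2][0]; print(np.degrees(np.arctan2(d[1],d[0])),np.median(bar[:,2]))
```

```text
1.9167 [0.4505152  0.10443222 0.40464937] [-3.99960204e-01  9.16532424e-01  3.75191448e-04 -9.74267621e-05] [ 1.33373086e-01 -1.15505433e-02  2.00151755e+00  7.31248649e-04
  1.15201912e+00 -2.26066765e+00]
cam pos [0.40199593 0.05170508 0.37504316] axis [ 0.18920094  0.20377493 -0.9605617 ]
lid [{'box': [0.0, 3.9, 116.9, 146.4], 'p': 0.74}, {'box': [271.3, 157.0, 98.0, 97.9], 'p': 0.7}]
tub []
((448.8939208984375, 106.0604476928711), (69.67571258544922, 13.099417686462402), 46.98745346069336) ((449.41912841796875, 106.0447769165039), 51.237548828125)
47.077251274275824 0.05591086701953016
```

View pics/w1.png

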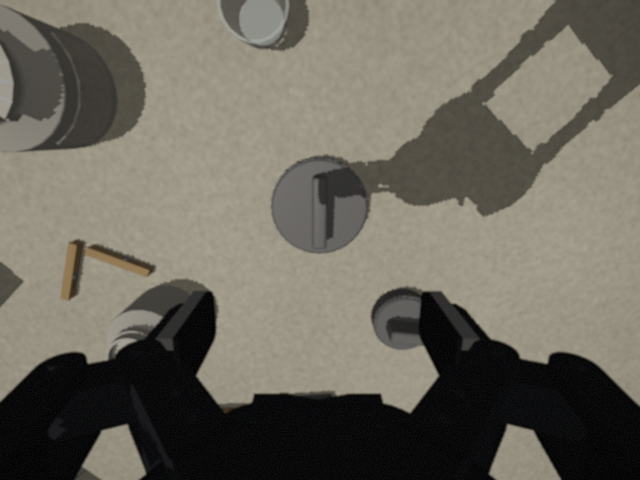

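The lid is at (320,205) in the wrist view, which puts it at (0.449, 0.106) with its bar at 47°. Next I look at the tub from above. I also unwind the wrist on the way, which leaves more range for the turning.

>>> {"fn": "drive_tool", "kwargs": {"plan": [[[0.113,-0.2525,0,90],[0.113,-0.2525,0,90],[0.113,-0.2525,0,90],[0.113,-0.2525,0,90],[0.113,-0.2525,0,90],[0.113,-0.2525,0,90],[0.113,-0.2525,0,90],[0.113,-0.2525,0,90],[0.113,-0.2525,0,90],[0.113,-0.2525,0,90],[0.113,-0.2525,0,90],[0.113,-0.2525,0,90],[0.113,-0.2525,0,90],[0.113,-0.2525,0,90],[0.113,-0.2525,0,90]]]}}

```text
time: 3.32
eef_pos: [0.5594, -0.1486, 0.4046]
eef_rot: [0.363, 0.932, 0.0, -0.0]
wrist_force: [-0.2, -0.4, 0.5]
grip_width: 0.997
```

Run:
```python
from h import *
s=sense(); print(s["time"],s["eef_pos"],s["eef_rot"],np.degrees(s["q"]).round(1))
c=optics.camera("wrist"); W=cloud(c); np.savez("w2.npz",W=W,**c)
cv2.imwrite("pics/w2.png",c["color"][:,:,::-1])
P=W.reshape(-1,3); P=P[np.isfinite(P).all(1)]
T=P[(np.hypot(P[:,0]-.56,P[:,1]+.15)<.13)&(P[:,2]>.012)]
D=np.hypot(T[:,0]-.56,T[:,1]+.15)
top=T[(T[:,2]>.1215)&(T[:,2]<.129)&(D<.045)]; f=lambda A:cv2.minEnclosingCircle(A[:,:2].astype(np.float32)*1000)
print("rim",f(top),np.median(top[:,2])); lug=T[(T[:,2]>.113)&(T[:,2]<.1195)]; print("lugs",f(lug),np.median(lug[:,2]))
print("body",f(T[(T[:,2]>.06)&(T[:,2]<.1)&(D<.062)]))
# algebraic circle on rim
A=np.c_[2*top[:,:2],np.ones(len(top))]; x=np.linalg.lstsq(A,(top[:,:2]**2).sum(1),rcond=None)[0]; print("rim lsq",x[:2],np.sqrt(x[2]+x[0]**2+x[1]**2))
cc=np.array([.559,-.150]); R=np.hypot(*(T[:,:2]-cc).T); H=T[(R>.065)&(R<.115)]; m=H[:,:2].mean(0)-cc; print("handle",H.mean(0),len(H),np.degrees(np.arctan2(m[1],m[0])))
L=lug[np.hypot(*(lug[:,:2]-cc).T)>.037]; a=np.degrees(np.arctan2(*(L[:,:2]-cc).T[::-1])); print(np.histogram(a,np.arange(-180,181,10))[0])
```

```text
3.3167 [ 0.55943728 -0.1485623   0.40457292] [ 3.62765499e-01  9.31880448e-01  3.97792426e-05 -1.47381618e-04] [-19.2  12.6 100.    0.   67.4 -66.6]
rim ((559.2031860351562, -150.5423126220703), 33.622711181640625) 0.12533080842120084
lugs ((559.166015625, -151.07867431640625), 44.142269134521484) 0.11809553145407786
body ((560.6574096679688, -153.12271118164062), 59.19685363769531)
rim lsq [ 0.55892495 -0.1504344 ] 0.03018917777794856
handle [ 0.55808348 -0.14576148  0.29426537] 7721 102.20159739767712
[ 0  0  0  0  0  0  0  0  0 79 73 75 79 76 77 69 25  0  0  0  0  0  0  0
  0  0  3 63 75 76 75 82 80 77 45  0]
```

View pics/w2.png

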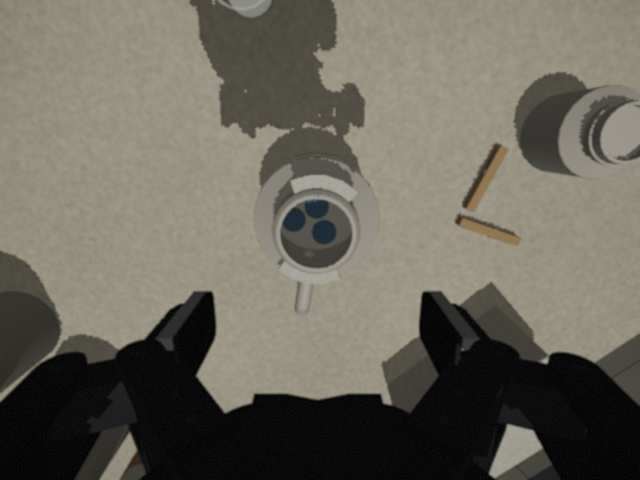

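The tub neck is at (316,232) in the wrist view, which gives (0.559, -0.151). Its handle points at -53°, and the lugs confirm that. Going back to the lid.

>>> {"fn": "drive_tool", "kwargs": {"plan": [[[0.2535,0.113,0,90.4],[0.2535,0.113,0,90.4],[0.2535,0.113,0,90.4],[0.2535,0.113,0,90.4],[0.2535,0.113,0,90.4],[0.2535,0.113,0,90.4],[0.2535,0.113,0,90.4],[0.2535,0.113,0,90.4],[0.2535,0.113,0,90.4],[0.2535,0.113,0,90.4],[0.2535,0.113,0,90.4],[0.2535,0.113,0,90.4],[0.2535,0.113,0,90.4],[0.2535,0.113,0.04,90.4],[0.2535,0.113,0.08,90.4],[0.2535,0.113,0.11,90.4],[0.2535,0.113,0.13,90.4],[0.2535,0.113,0.13,90.4],[0.2535,0.113,0.13,90.4]]]}}

```text
time: 4.95
eef_pos: [0.4494, 0.1054, 0.2739]
eef_rot: [0.917, 0.398, -0.001, -0.0]
wrist_force: [-0.2, 0.5, 0.6]
grip_width: 1.0
```

Run:
```python
from h import *
s=sense(); print(s["time"],s["eef_pos"],s["eef_rot"],np.degrees(s["q"]).round(1))
c=optics.camera("wrist"); W=cloud(c)
P=W.reshape(-1,3); P=P[np.isfinite(P).all(1)]; P=P[np.hypot(P[:,0]-.449,P[:,1]-.106)<.06]
bar=P[(P[:,2]>.05)&(P[:,2]<.06)]
print(len(bar),cv2.minAreaRect(bar[:,:2].astype(np.float32)*1000))
```

```text
4.95 [0.44936211 0.10537348 0.27391619] [ 9.17405138e-01  3.97951906e-01 -1.38874020e-03 -4.05234738e-04] [  7.8  10.1 120.6   0.   49.5  50.9]
2676 ((450.3893737792969, 106.1750259399414), (69.14111328125, 13.99198055267334), 47.09614562988281)
```

>>> {"fn": "drive_tool", "kwargs": {"plan": [[[0,0,0.03,0],[0,0,0.055,0],[0,0,0.068,0],[0,0,0.0715,0],[0,0,0.0715,0],[0,0,0.0715,0]]]}}

```text
time: 5.5
eef_pos: [0.4513, 0.1054, 0.2049]
eef_rot: [0.918, 0.397, 0.002, 0.0]
wrist_force: [-0.1, -0.2, -0.1]
grip_width: 0.996
```

>>> {"fn": "drive_tool", "kwargs": {"plan": [[[0,0,0,0],[0,0,0,0],[0,0,0,0],[0,0,0,0],[0,0,0,0],[0,0,0,0],[0,0,0,0],[0,0,0,0],[0,0,0,0],[0,0,0,0],[0,0,0,0],[0,0,0,0]]], "hand": 1}}

```text
time: 6.5
eef_pos: [0.4503, 0.1052, 0.2035]
eef_rot: [0.918, 0.397, 0.0, 0.0]
wrist_force: [0.2, 0.2, 5.9]
grip_width: 0.151
```

>>> {"fn": "drive_tool", "kwargs": {"plan": [[[0,0,-0.02,0],[0,0,-0.06,0],[0,0,-0.1,0],[0,0,-0.14,0],[-0.112,0.2545,-0.17,99.8],[-0.112,0.2545,-0.17,99.8],[-0.112,0.2545,-0.17,99.8],[-0.112,0.2545,-0.17,99.8],[-0.112,0.2545,-0.17,99.8],[-0.112,0.2545,-0.17,99.8],[-0.112,0.2545,-0.17,99.8],[-0.112,0.2545,-0.17,99.8],[-0.112,0.2545,-0.17,99.8],[-0.112,0.2545,-0.17,99.8],[-0.112,0.2545,-0.17,99.8],[-0.112,0.2545,-0.17,99.8],[-0.112,0.2545,-0.17,99.8],[-0.112,0.2545,-0.17,99.8],[-0.112,0.2545,-0.17,99.8],[-0.112,0.2545,-0.17,99.8]]]}}

```text
time: 8.17
eef_pos: [0.5584, -0.1505, 0.3721]
eef_rot: [0.896, -0.445, -0.001, 0.0]
wrist_force: [-0.5, 0.3, -0.4]
grip_width: 0.152
```

Run:
```python
from h import *
s=sense(); print(s["time"],s["eef_pos"],s["eef_rot"],np.degrees(s["q"]).round(1),s["grip_width"],s["wrist_force"])
c=optics.camera("wrist"); c2=optics.camera("scene")
cv2.imwrite("pics/w3.png",np.hstack([cv2.resize(c["color"],(400,300)),cv2.resize(c2["color"][100:400,60:460],(400,300))])[:,:,::-1])
for n,cc in (("wrist",c),("scene",c2)):
    P=cloud(cc).reshape(-1,3); P=P[np.isfinite(P).all(1)]; e=s["eef_pos"]
    P=P[np.hypot(P[:,0]-e[0],P[:,1]-e[1])<.06]
    for lo,hi in ((.16,.185),(.185,.2)):
        Q=P[(P[:,2]>lo)&(P[:,2]<hi)]
        if len(Q)>20: print(n,lo,len(Q),cv2.minEnclosingCircle(Q[:,:2].astype(np.float32)*1000),Q[:,2].min(),Q[:,2].max(),np.median(Q[:,2]))
```

```text
8.1667 [ 0.55840352 -0.15051043  0.37206545] [ 8.95670976e-01 -4.44716026e-01 -1.06962498e-03  1.21122842e-04] [-19.4  14.5 101.7   0.   64.  123.4] 0.15164388972797324 [-0.51001963  0.33403061 -0.35895912]
wrist 0.16 411 ((576.080322265625, -170.17919921875), 44.684635162353516) 0.16926076481826505 0.1849874168257314 0.17871074155779731
wrist 0.185 20120 ((558.4768676757812, -153.18800354003906), 51.3422737121582) 0.18501020856212855 0.19976425244441087 0.19450940907819608
scene 0.16 669 ((566.2440185546875, -153.22006225585938), 50.60861587524414) 0.1678952760771385 0.18491772264369288 0.1772356533769946
scene 0.185 2206 ((560.431640625, -152.4017333984375), 51.470516204833984) 0.18502176333766723 0.1999355584833581 0.19333644022287072
```

View pics/w3.png

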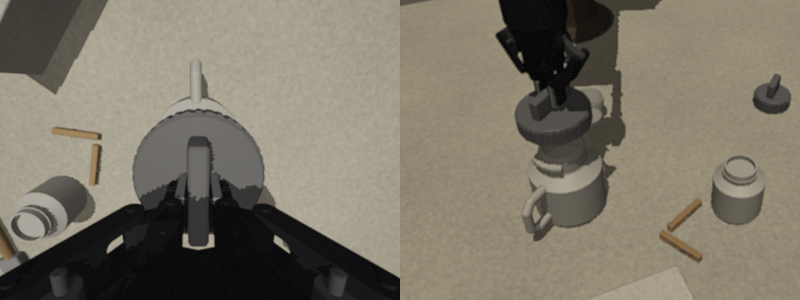

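The wrist view shows the lid level under the gripper at (200,180), with its bar in line with the handle at (195,80). I lower it onto the lugs.

>>> {"fn": "drive_tool", "kwargs": {"plan": [[[-0.001,-0.001,0.02,0],[-0.001,-0.001,0.04,0],[-0.001,-0.001,0.046,0],[-0.001,-0.001,0.05,0],[-0.001,-0.001,0.053,0],[-0.001,-0.001,0.053,0],[-0.001,-0.001,0.054,0],[-0.001,-0.001,0.054,0],[-0.001,-0.001,0.054,0]]]}}

```text
time: 9.02
eef_pos: [0.5597, -0.1495, 0.3206]
eef_rot: [0.895, -0.446, 0.001, -0.0]
wrist_force: [0.2, 1.1, 3.6]
grip_width: 0.149
```

>>> {"fn": "drive_tool", "kwargs": {"plan": [[[0,0,0.001,0],[0,0,0.002,0],[0,0,0.002,0],[0,0,0.002,0],[0,0,0.002,0]]]}}

```text
time: 9.43
eef_pos: [0.5598, -0.1495, 0.3205]
eef_rot: [0.895, -0.446, 0.001, -0.0]
wrist_force: [-2.6, 1.4, 13.3]
grip_width: 0.15
```

Run:
```python
from h import *
s=sense(); print(s["time"],s["eef_pos"],s["eef_rot"],s["wrist_force"],s["torque"])
for n in ("wrist","scene"):
    c=optics.camera(n); cv2.imwrite(f"pics/{n}4.png",c["color"][:,:,::-1])
    P=cloud(c).reshape(-1,3); P=P[np.isfinite(P).all(1)]
    P=P[(np.hypot(P[:,0]-.559,P[:,1]+.151)<.056)&(P[:,2]>.128)&(P[:,2]<.147)]
    print(n,len(P),cv2.minEnclosingCircle(P[:,:2].astype(np.float32)*1000))
    Q=P[P[:,2]>.136]; A=np.c_[Q[:,:2]-[.559,-.151],np.ones(len(Q))]
    for _ in range(5):
        x=np.linalg.lstsq(A,Q[:,2],rcond=None)[0]; k=abs(A@x-Q[:,2])<.0015; A,Q=A[k],Q[k]
    print("plane",x,len(Q))
```

```text
9.4333 [ 0.55981963 -0.14950755  0.32051025] [ 8.95066972e-01 -4.45929942e-01  1.26211193e-03 -1.02320354e-04] [-2.55501299  1.38632892 13.29505116] [0.21924403 0.77757585 0.00578273]
wrist 20253 ((560.6302490234375, -152.4387969970703), 51.30687713623047)
plane [-0.00029223  0.00220605  0.14307145] 18142
scene 2281 ((562.3616943359375, -151.9425506591797), 51.6727294921875)
plane [-0.00877124  0.00110175  0.14175487] 1442
```

The lid rides level on the lugs with its origin about 117.5 mm up, 13 N of contact force and its bar in line. I turn it back anticlockwise with light pressure.

>>> {"fn": "drive_tool", "kwargs": {"plan": [[[0,0,-0.001,-4],[0,0,-0.001,-9],[0,0,-0.001,-14],[0,0,-0.001,-19],[0,0,-0.001,-24],[0,0,-0.001,-29],[0,0,-0.001,-34],[0,0,-0.001,-39],[0,0,-0.001,-44],[0,0,-0.001,-48],[0,0,-0.001,-50],[0,0,-0.001,-50],[0,0,-0.001,-50]]]}}

```text
time: 10.62
eef_pos: [0.5602, -0.1496, 0.3205]
eef_rot: [1.0, -0.026, 0.002, 0.001]
wrist_force: [0.3, 1.3, 7.1]
grip_width: 0.151
```

```bash
cat > chk.py <<'E'
from h import *
def chk(lo,hi,z0):
    s=sense(); print(s["time"],s["eef_pos"],s["eef_rot"],s["wrist_force"],s["torque"],np.degrees(s["q"][5]))
    a=np.arctan2(s["eef_rot"][1],s["eef_rot"][0]); print("tool x deg",np.degrees(2*a))
    for n in ("wrist","scene"):
        c=optics.camera(n); P=cloud(c).reshape(-1,3); P=P[np.isfinite(P).all(1)]
        P=P[(np.hypot(P[:,0]-.559,P[:,1]+.151)<.058)]
        D=P[(P[:,2]>lo)&(P[:,2]<hi)]
        print(n,len(D),cv2.minEnclosingCircle(D[:,:2].astype(np.float32)*1000))
        Q=D[D[:,2]>z0]; A=np.c_[Q[:,:2]-[.559,-.151],np.ones(len(Q))]
        for _ in range(5):
            x=np.linalg.lstsq(A,Q[:,2],rcond=None)[0]; k=abs(A@x-Q[:,2])<.0015; A,Q=A[k],Q[k]
        print(" plane",x,"origin z",x[2]-.025)
        B=P[(P[:,2]>x[2]+.027)&(P[:,2]<x[2]+.033)]
        if len(B)>30: print(" bar",len(B),cv2.minAreaRect(B[:,:2].astype(np.float32)*1000))
E
python3 -c "from chk import *; chk(.128,.147,.136)"
```

```text
10.6167 [ 0.5602161  -0.14956321  0.32049262] [ 9.99662864e-01 -2.58688747e-02  2.16437126e-03  5.23986095e-04] [0.29695159 1.26250679 7.12956955] [0.16119025 0.21903473 0.03906019] 73.69824552300965
tool x deg -2.964692758453186
wrist 20224 ((561.89208984375, -151.0766143798828), 51.45342254638672)
 plane [-0.00082414  0.0005655   0.14301193] origin z 0.11801192738735863
 bar 6096 ((562.73193359375, -149.56167602539062), (37.75279998779297, 68.19307708740234), 67.38988494873047)
scene 2419 ((563.8800048828125, -150.48681640625), 51.33795166015625)
 plane [-0.00892478  0.00020662  0.14177471] origin z 0.11677471033828887
 bar 384 ((563.7570190429688, -151.92994689941406), (67.36028289794922, 36.49287414550781), 16.684961318969727)
```

>>> {"fn": "drive_tool", "kwargs": {"plan": [[[0,0,0,-5],[-0.001,0,0,-10],[-0.001,0,0,-16],[-0.001,0,0,-22],[-0.001,0,0,-28],[-0.001,0,0,-34],[-0.001,0,0,-38],[-0.001,0,0,-40],[-0.001,0,0,-40],[-0.001,0,0.004,-40],[-0.001,0,0.007,-40],[-0.001,0,0.01,-40],[-0.001,0,0.012,-40],[-0.001,0,0.014,-40],[-0.001,0,0.014,-40],[-0.001,0,0.014,-40]]]}}

```text
time: 12.05
eef_pos: [0.5583, -0.1493, 0.3075]
eef_rot: [0.948, 0.317, -0.0, -0.0]
wrist_force: [-6.7, 1.5, 16.8]
grip_width: 0.153
```

```bash
python3 -c "from chk import *; chk(.115,.134,.123)"
```

```text
12.05 [ 0.55825044 -0.14926428  0.30752629] [ 9.48307956e-01  3.17351359e-01 -3.34959635e-04 -1.53667387e-04] [-6.65476068  1.53537315 16.84997303] [0.40059832 1.11574912 0.03380004] 33.71635896908307
tool x deg 37.005645982415054
wrist 20282 ((559.1434936523438, -149.9241485595703), 51.59461212158203)
 plane [-0.00130437 -0.00206851  0.13005452] origin z 0.10505451624991816
 bar 6110 ((558.8465576171875, -147.82411193847656), (68.23110961914062, 37.876441955566406), 17.287826538085938)
scene 2240 ((560.3704223632812, -149.45559692382812), 51.75128936767578)
 plane [-0.01019584 -0.00313649  0.12880058] origin z 0.10380058355700164
 bar 251 ((572.1644287109375, -142.328857421875), (41.39741134643555, 41.011932373046875), 30.212739944458008)
```

The lid dropped 13 mm and is seated with its bar across the handle. Now I tighten it clockwise.

>>> {"fn": "drive_tool", "kwargs": {"plan": [[[0.001,0.001,-0.002,0],[0.001,0.001,-0.002,6],[0.001,0.001,-0.002,12],[0.001,0.001,-0.002,18],[0.001,0.001,-0.002,24],[0.001,0.001,-0.002,30],[0.001,0.001,-0.002,36],[0.001,0.001,-0.002,42],[0.001,0.001,-0.002,48],[0.001,0.001,-0.002,54],[0.001,0.001,-0.002,60],[0.001,0.001,-0.002,66],[0.001,0.001,-0.002,72],[0.001,0.001,-0.002,78],[0.001,0.001,-0.002,83],[0.001,0.001,-0.002,87],[0.001,0.001,-0.002,90],[0.001,0.001,-0.002,90],[0.001,0.001,-0.002,90]]]}}

```text
time: 13.73
eef_pos: [0.5598, -0.1501, 0.3075]
eef_rot: [0.895, -0.446, 0.001, 0.001]
wrist_force: [-2.7, -1.4, 7.1]
grip_width: 0.153
```

```bash
python3 -c "from chk import *; chk(.115,.134,.123)"
```

```text
13.7333 [ 0.55976185 -0.150076    0.3075438 ] [ 8.95054451e-01 -4.45955872e-01  6.66358407e-04  6.67123007e-04] [-2.73432523 -1.38149707  7.07481992] [-0.10603155  0.46527131 -0.00609929] 123.7330544035875
tool x deg -52.96904821144839
wrist 20237 ((560.1250610351562, -152.93263244628906), 51.34101104736328)
 plane [-0.00060867  0.00224374  0.13009619] origin z 0.10509619478866378
 bar 6097 ((561.8916625976562, -152.77056884765625), (38.00472640991211, 67.84234619140625), 16.950021743774414)
scene 2243 ((562.568603515625, -151.9753875732422), 51.41926956176758)
 plane [-0.00920392  0.00115363  0.12880586] origin z 0.10380585740710999
 bar 260 ((573.0377197265625, -156.86610412597656), (42.066322326660156, 39.9839973449707), 65.53765106201172)
```

>>> {"fn": "drive_tool", "kwargs": {"plan": [[[0,0,-0.001,0],[0,0,-0.001,0],[0,0,-0.001,0],[0,0,-0.001,0],[0,0,-0.001,0],[0,0,-0.001,0],[0,0,-0.001,0],[0,0,-0.001,0],[0,0,-0.02,0],[0,0,-0.05,0],[0,0,-0.09,0],[0,0,-0.12,0],[0,0,-0.12,0],[0,0,-0.12,0]]], "hand": -1}}

```text
time: 15.0
eef_pos: [0.5602, -0.1497, 0.4293]
eef_rot: [0.895, -0.446, 0.003, -0.0]
wrist_force: [0.8, -0.1, 0.1]
grip_width: 1.002
```

Run:
```python
from chk import *
chk(.115,.134,.123)
a=optics.camera("wrist")["color"]; b=optics.camera("scene")["color"]
P=cloud(optics.camera("top")).reshape(-1,3); P=P[np.isfinite(P).all(1)]; P=P[(np.hypot(P[:,0]-.468,P[:,1]-.265)<.08)&(P[:,2]>.012)]; print("small",P.mean(0))
cv2.imwrite("pics/fin.png",np.hstack([cv2.resize(a,(400,300)),cv2.resize(b[100:400,60:460],(400,300))])[:,:,::-1])
```

```text
15.0 [ 0.56023545 -0.14966065  0.429267  ] [ 8.95008937e-01 -4.46037282e-01  3.09521841e-03 -4.06266836e-04] [ 0.83763199 -0.12234815  0.08481097] [ 0.00769196 -0.06265347 -0.03377907] 123.71999744460756
tool x deg -52.97972408612207
wrist 9934 ((559.8526611328125, -152.8458709716797), 51.48553466796875)
 plane [0.00086142 0.00134704 0.13003457] origin z 0.10503457120330786
 bar 1704 ((560.372314453125, -153.13865661621094), (13.633668899536133, 69.561767578125), 37.591007232666016)
scene 2360 ((561.8516235351562, -152.01063537597656), 51.388187408447266)
 plane [-0.00830664 -0.00029232  0.12874279] origin z 0.10374279152035742
 bar 350 ((560.8849487304688, -151.79917907714844), (15.54937744140625, 69.76133728027344), 37.758827209472656)
small [0.46851384 0.26919778 0.02924624]
```

View pics/fin.png

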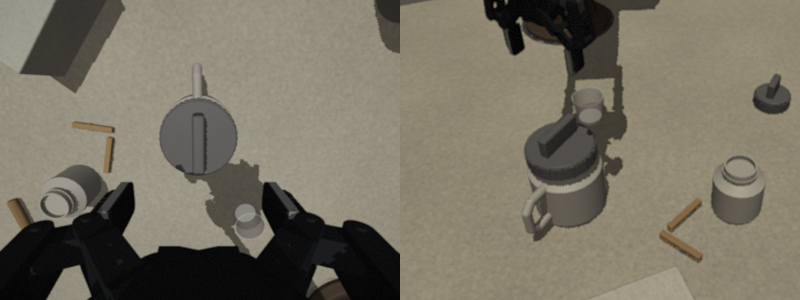

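The final view shows the lid seated at (198,135), its bar in line with the handle at (196,80), and the gripper clear of it. Bar angle is -52.4° against the handle's -53°, and the lid origin is 104–105 mm up. I hand the job in.

```bash
python3 -c "from station import ctrl; print(ctrl.job_done())"
```

```text
the job is handed in; nothing more can be done
None
```

The big lid is closed on the handled tub, and I handed the job in at about 15 s of the 51 s allowed. The interface gives no verdict.

**What I did:** I gripped the lid by its bar and set it level on the lugs, bar in line with the handle. I turned it 90° anticlockwise, pushed it down, tightened it 90° clockwise, let go and backed off.

| Check | Measured |
|---|---|
| Riding on the lugs | origin about 117–118 mm up, level, 13 N on the wrist |
| Turned back 50° | origin still about 117–118 mm up |
| Bar across the handle | dropped 13 mm, to about 104–105 mm |
| Final height | about 104–105 mm (target 104 ± 4) |
| Final bar angle | -52.4°, handle about -53° |
| Final centring | about 2–3 mm off the tub's axis |
| Final level | within about 0.5° |
| Gripper | open and clear of everything |

**Smaller lid:** it is still where it was first seen.

**Disagreements:** the wrist and scene cameras differed by 1–2 mm in lid height and position, within the stated calibration. The networks had some misses and one false lid report, so I took the positions from the depth images. No check failed.

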